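# Put the separator sheet on the racked board and stack the next board

## Robot

A 6-joint arm with a two-finger parallel gripper is mounted at the origin on the work surface. World frame = base frame: x ahead of the robot, y to its left, z up, the work surface at z = 0. Lengths are in mm, angles in rad, forces in N, time in s.
With the tool pointing down it reaches from about 350 to 875 mm from the base axis. Payload 4.2 kg.
Tool frame: the origin (TCP) lies between the finger pads; the fingertips stand 17 mm ahead of it and the grasp point (between the pads) lies 2 mm behind it (nose_length is the distance from the TCP to the fingertips, in mm); z points along the fingers, y is the direction in which the jaws open and shut (so a half turn about z gives the same grasp; the last joint's range is limited). The gripper opens to 85 mm and grips with 20 to 120 N. Pads are 22 mm wide; open, the fingers measure 114 mm over their backs; the gripper's body (76 mm by 85 mm) begins 54 mm behind the grasp point. The pads swing forward as they close: fully open they stand 13 mm farther back than shut.
Start: joints at [1.401, 0.385, 0.008, 0, -1.194, -0.259], TCP at [259.829, 568.409, 248.312] pointing down, gripper open.
Joint ranges: [-3.14, 3.14], [-1.21, 2.06], [-1.07, 1.41], [-3.16, 2.05], [-2.99, -0.16], [-3.1, 3.1]. Speed limits (rad/s): [2.79, 2.79, 3.14, 3.14, 3.14, 3.14].

## Interface

Orientations are given as a unit quaternion [x, y, z, w].
In Python, from bench import * gives the robot as it stands.
- The arm moves only by the tool jog_arm, never from a script. Its argument "increments" is a list of rows, each a list of 4 numbers: the shift along the tool's x, y, z in m, then the turn about the tool's z in degrees. A call has 1 to 10 rows; each row is the pose to reach, as a shift and turn from the pose measured when the call began, along the tool's axes at that moment; what a row does not reach only later rows make up. A row lasts 1/8 s, in which the tool goes at most 62.5 mm and 10.7 degrees, less where a joint would pass 70% of its speed; a pose out of reach is approached as far as the arm can. A call with a gripper value outside its range is refused whole. "hand" is the gripper's target within -1 to 1 (fully open at 1, half-way at 0, shut at -1), set as the call begins (left out, the last holds). The fingers move at their own pace and stop on an object; the grip force is fixed at half the most. Time passes only in rows, so rows that repeat a pose let the fingers close. It gives the time, the measured TCP pose, the force and the opening at its end, in the units of the state.
- read_state(): the state, without advancing time (a new reading comes with each control period).
- get_image(name): name is "side" or "top"; returns the picture (400x640x3 uint8, red, green, blue); there is no depth.
- calibration(name): a dict with "fx", "fy", "cx", "cy" (pixels), "position" and "rotation" of the camera in the world. Camera axes: x right, y up, looking along -z (the intrinsics and any distortion apply to the point x, -y, -z); pixel columns grow to the right and rows downward; lengths in mm; the calibration is good to about 2 mm. A picture is of the moment at which its call begins. calibration takes no time and is no camera call.
- job_done(): hands the job in, once; it reports no verdict.
The state is a dict: "clock": time; "joints": joint angles; "joint_vel": joint speeds; "joint_efforts": joint torques, N m; "position": TCP position; "ee_rot": TCP orientation; "contact_force": force on the tool from outside, world axes, zero at the start; "wrist_torque": the same for the moment, N m; "gripper_width": finger opening in mm.
Only numpy, scipy, OpenCV 4.12 (cv2) and the standard library are available. Lean on these libraries where they do the work, as an engineer would, in place of code of your own. Each camera call takes 0.05 s, during which the arm holds its last target.

## Task

Lay the stiff pale separator sheet flat on the circuit board that is already in the grey stacking carrier, and let go of it; then stack the other circuit board on the sheet, connector strips up. Both go between the carrier's two end uprights, lengthwise from one upright to the other, centred and square (either end first), and the board below stays in place; set both down gently without dropping them, and leave the pump, washer tray, screwdriver and battery cover where they are.

Things in the scene. Friction and masses are not known exactly. Their poses are not given: they have to be found in the camera images.
- carrier: Fixed grey stacking carrier: plinth 136 (x) x 44 (y) x 26 mm high with an upright plate 8 mm thick, 44 mm wide, 60 mm high over the work surface at each x end, inner faces 120 mm apart; long sides open. Origin: centre of the underside, on the work surface. In the finished stack the sheet's underside is 43 mm, the upper board's 49 mm above it.
- lower_board: The loose board already on the carrier's plinth, strips up: same kind and axes as the upper board. Origin: centre of its underside, 26 mm above the work surface; its strip tops are 43 mm above the work surface.
- sheet: The separator: one stiff plain pale pressboard sheet 104 (x) x 68 (y) x 6 mm thick, about 45 g, loose, lying on a dark wooden block so that its long edges overhang by 12 mm with 20 mm of air beneath. Pinch it across its 68 mm width. Origin: centre of the underside.
- upper_board: The board to stack. Green board 100 (x) x 58 (y) x 3 mm, about 80 g, with two black connector strips on top, each 90 (x) x 8 (y) mm, centred at y = -18 and +18 mm, tops 17 mm above the underside; pinch it across their outer faces, 44 mm apart. Parts between the strips are under 13 mm tall. Origin: centre of the underside; z out of the strip side. It lies on a dark wooden block, underside 20 mm above the work surface, strips up.
- sheet_block: Fixed dark wooden block 90 (x) x 44 (y) x 20 mm high under the separator sheet. Origin: centre of its underside.
- board_block: Fixed dark wooden block 90 (x) x 44 (y) x 20 mm high, same as the other, under the board to stack. Origin: centre of its underside.
- pump: Bystander: desoldering pump, a 22 mm aluminium tube with two square rubber collars, 195 mm long in all, lying along its x. Origin on the work surface below the tube.
- washer_tray: Bystander: shallow round glass bottle-cap tray of washers, 72 mm across, 16 mm high. Origin: centre of the underside.
- screwdriver: Bystander: yellow-handled screwdriver 170 mm long lying along its x.
- battery_cover: Bystander: small grey plastic battery compartment cover 62 x 36 x 6 mm with a 7 mm latch tongue at one end, lying flat. Origin: centre of the underside.
Things that resemble listed ones, but are neither listed nor needed, are in the scene too. There is more than one size of the sheet; the job needs the larger. Of the things shaped like the carrier, the grey one is meant.

How it is judged (in metres and radians):
On the way:
1. the separator sheet lies flat and centred on the board in the carrier, let go, before the next board comes onto it (x of sheet in the frame of carrier between -0.014 and 0.014 m and y of sheet in the frame of carrier between -0.012 and 0.012 m and angle between the x axis of each of sheet, lower_board and the x axis of carrier, either way round below 0.15 rad and ((angle between sheet's own z axis and vertical below 0.06 rad and z of sheet in the frame of carrier between 0.041 and 0.0455 m) or (angle between sheet's own z axis and vertical above 3.08 rad and z of sheet in the frame of carrier between 0.047 and 0.0515 m)) and contact force between sheet and lower_board above 0.05 N and contact force between sheet and the fingers below 0.05 N and x of lower_board in the frame of carrier between -0.014 and 0.014 m and y of lower_board in the frame of carrier between -0.012 and 0.012 m and z of lower_board in the frame of carrier between 0.024 and 0.0285 m and angle between lower_board's own z axis and vertical below 0.06 rad and linear speed of sheet below 0.02 m/s and angular speed of sheet below 0.15 rad/s and horizontal distance between upper_board and carrier above 0.06 m), for 0.2 s.
At the end, for the whole second after the job is handed in: First board on the plinth, sheet on its strips, second board strips up on the sheet: each within 14 mm (along) and 12 mm (across) of the carrier's centre, within 0.15 rad of its long direction (either way round), flat within 0.06 rad, released and at rest (x of lower_board in the frame of carrier between -0.014 and 0.014 m and y of lower_board in the frame of carrier between -0.012 and 0.012 m and z of lower_board in the frame of carrier between 0.024 and 0.0285 m and angle between the x axis of each of lower_board, sheet, upper_board and the x axis of carrier, either way round below 0.15 rad and angle between each of lower_board, upper_board's own z axis and vertical below 0.06 rad and x of sheet in the frame of carrier between -0.014 and 0.014 m and y of sheet in the frame of carrier between -0.012 and 0.012 m and ((angle between sheet's own z axis and vertical below 0.06 rad and z of sheet in the frame of carrier between 0.041 and 0.0455 m) or (angle between sheet's own z axis and vertical above 3.08 rad and z of sheet in the frame of carrier between 0.047 and 0.0515 m)) and contact force between sheet and lower_board above 0.05 N and contact force between each of sheet, upper_board and the fingers below 0.05 N and x of upper_board in the frame of carrier between -0.014 and 0.014 m and y of upper_board in the frame of carrier between -0.012 and 0.012 m and z of upper_board in the frame of carrier between 0.047 and 0.0515 m and contact force between upper_board and sheet above 0.05 N and linear speed of each of lower_board, sheet, upper_board below 0.02 m/s and angular speed of each of lower_board, sheet, upper_board below 0.15 rad/s); the robot touches nothing.
It fails at once if the pump, washer tray, screwdriver or battery cover is shifted by more than 30 mm (distance of any of pump, washer_tray, screwdriver, battery_cover from where it was at the start of the episode above 0.03 m).
It fails at once if the separator sheet is dropped (falls faster than 0.6 m/s out of the fingers, about 18 mm) (contact force between sheet and the fingers below 0.01 N and linear speed of sheet above 0.6 m/s).
It fails at once if the second board is dropped (falls faster than 0.6 m/s out of the fingers, about 18 mm) (contact force between upper_board and the fingers below 0.01 N and linear speed of upper_board above 0.6 m/s).
It also fails if it takes over 58 s, if anything falls off the work surface, if the arm or the gripper's body presses on something with over 40 N, if the wrist force passes 120 N, or if a joint passes its speed limit or range.

## Working session

There is one attempt and no reset: what is moved stays moved. The work goes in short steps, Python scripts to look and compute and a tool call to move; the robot and the scene stay as the last step left them, time stands still between calls to the robot, and variables do not carry over. Pictures are saved under pics/ and viewed, and the job is handed in when it is done.

Besides the shell and the picture viewer there is one more tool, called after ">>>" by a JSON object that holds its "api" and its "payload", one argument or row to a line. jog_arm: Moves the arm, as the interface text tells. Its arguments: {"type":"object","properties":{"increments":{"type":"array"},"hand":{"type":"number"}},"required":["increments"]}

```bash
mkdir -p pics
python3 - <<'E'
from bench import *
import cv2
for n in ("top","side"):
    im=get_image(n); cv2.imwrite(f"pics/{n}0.png",im[:,:,::-1]); print(n,calibration(n))
print(read_state())
E
```

```text
top {'fx': 364.4568948280313, 'fy': 364.4568948280313, 'cx': 325.97698488785267, 'cy': 200.02969209705614, 'position': array([503.59768317,  87.16625206, 835.62892   ]), 'rotation': array([-0.00513804,  0.03436596,  0.71367768, -0.69961186])}
side {'fx': 403.7045913772194, 'fy': 403.7045913772194, 'cx': 319.74476856864356, 'cy': 205.22571374303402, 'position': array([144.82725376, 498.91471063, 619.76253541]), 'rotation': array([-0.16079178,  0.36998993,  0.84435493, -0.35258787])}
{'clock': 0.1, 'joints': array([ 1.40059997e+00,  3.85465411e-01,  6.75860437e-03, -4.27646409e-04,
       -1.19400159e+00, -2.58563486e-01]), 'joint_vel': array([ 0.0001743 , -0.00182713,  0.00390524,  0.00070989,  0.00072474,
        0.00033381]), 'joint_efforts': array([-3.98614120e-04, -3.93317986e+01,  1.88931584e+01,  4.19793338e+00,
       -2.57176151e-03,  5.75884769e-06]), 'position': array([259.64141733, 567.97717623, 247.33911362]), 'ee_rot': array([ 9.77091252e-01, -2.12818542e-01, -1.56326705e-04,  9.63879872e-04]), 'contact_force': array([-0.64121116, -0.09615757, -0.18198237]), 'wrist_torque': array([-0.03643026, -0.03434395, -0.02211245]), 'gripper_width': 85.68994035935573}
```

View pics/top0.png

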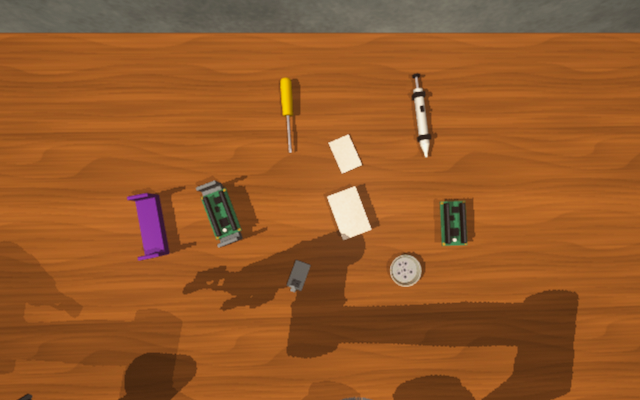

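View pics/side0.png

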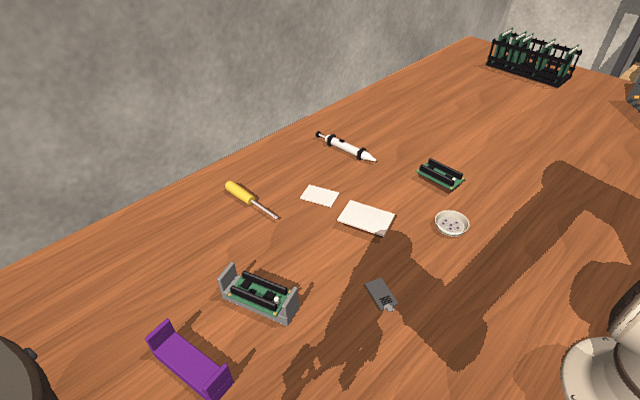

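The top view shows the sheet at about (350,212), the grey carrier with the lower board at (221,212), and the board to stack at (454,222). Next I'll measure them with masks.

```bash
cat > h.py <<'E'
import numpy as np, cv2
from scipy.spatial.transform import Rotation as R
from bench import *
def ray(n,uv):
    c=calibration(n); uv=np.atleast_2d(uv).astype(float)
    d=np.c_[(uv[:,0]-c['cx'])/c['fx'],-(uv[:,1]-c['cy'])/c['fy'],-np.ones(len(uv))]
    return np.array(c['position']),R.from_quat(c['rotation']).apply(d)
def onplane(n,uv,z):
    p,d=ray(n,uv); return p+d*((z-p[2])/d[:,2])[:,None]
def proj(n,P):
    c=calibration(n); q=R.from_quat(c['rotation']).inv().apply(np.atleast_2d(P)-c['position'])
    return np.c_[c['cx']+c['fx']*q[:,0]/-q[:,2],c['cy']-c['fy']*q[:,1]/-q[:,2]]
def rect(n,mask,z):
    """largest blob -> min area rect on plane z: centre, (long,short), yaw of long axis deg"""
    k,l,s,c=cv2.connectedComponentsWithStats(mask.astype(np.uint8))
    i=1+np.argmax(s[1:,4]); ys,xs=np.where(l==i)
    P=onplane(n,np.c_[xs,ys],z)[:,:2].astype(np.float32)
    (cx,cy),(w,h),a=cv2.minAreaRect(P)
    if w<h: w,h,a=h,w,a+90
    return np.array([cx,cy]).round(1),(round(w,1),round(h,1)),round((a+90)%180-90,2),P.mean(0).round(1),s[i,4]
def win(im,x0,y0,x1,y1):
    m=np.zeros(im.shape[:2],bool); m[y0:y1,x0:x1]=1; return m
E
cat > m0.py <<'E'
from h import *
T=cv2.imread("pics/top0.png");S=cv2.imread("pics/side0.png")
for n,im,w in (("top",T,(310,175,385,250)),("side",S,(325,190,405,245))):
    hsv=cv2.cvtColor(im,cv2.COLOR_BGR2HSV)
    print("sheet",n,rect(n,(hsv[...,1]<70)&(hsv[...,2]>130)&win(im,*w),26 if n=="top" else 26))
for n,im,ws in (("top",T,((190,170,250,255),(430,190,480,255))),("side",S,((215,255,305,330),(410,150,475,200)))):
    hsv=cv2.cvtColor(im,cv2.COLOR_BGR2HSV)
    for w,z in zip(ws,(29,23)):
        # board: green
        m=(hsv[...,0]>45)&(hsv[...,0]<95)&(hsv[...,1]>70)&win(im,*w)
        m2=cv2.morphologyEx(m.astype(np.uint8),cv2.MORPH_CLOSE,np.ones((15,15)))
        print("board green",n,w,rect(n,m2,z))
        k=(im.max(2)<45)&win(im,*w)
out=[]
for im,(x,y,x1,y1) in ((T,(180,165,260,255)),(T,(310,165,390,255)),(S,(205,250,315,335)),(T,(425,180,485,260))):
    out.append(cv2.resize(im[y:y1,x:x1],(390,290),interpolation=cv2.INTER_NEAREST))
cv2.imwrite("pics/crop0.png",np.vstack([np.hstack(out[:2]),np.hstack(out[2:])]))
E
python3 m0.py
```

```text
sheet top (array([519.6,   2.9]), (103.8, 68.0), 19.16, array([519.4,   3. ], dtype=float32), np.int32(1385))
sheet side (array([518.6,   6.5]), (104.6, 72.9), 19.0, array([517.1,   6.9], dtype=float32), np.int32(1185))
board green top (190, 170, 250, 255) (array([523.2, 284.5]), (99.0, 56.4), 20.1, array([523.1, 284.4], dtype=float32), np.int32(1143))
board green top (430, 190, 480, 255) (array([ 492.5, -229.2]), (98.0, 49.1), 0.35, array([ 492.3, -227.6], dtype=float32), np.int32(833))
board green side (215, 255, 305, 330) (array([523.5, 286. ]), (99.6, 57.8), 20.08, array([518.8, 290.7], dtype=float32), np.int32(1232))
board green side (410, 150, 475, 200) (array([ 491.1, -227. ]), (99.3, 52.9), 1.51, array([ 487.9, -223.9], dtype=float32), np.int32(505))
```

View pics/crop0.png

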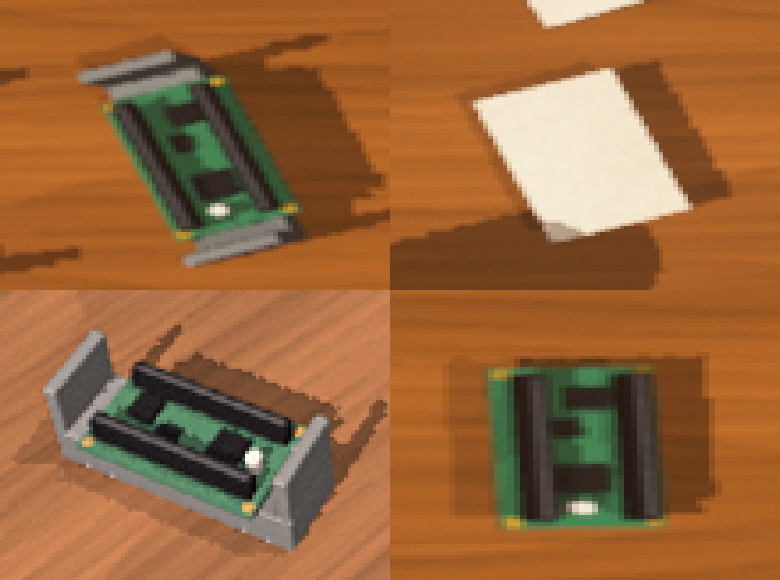

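Run:
```python
from h import *
np.set_printoptions(precision=1,suppress=True)
c=onplane("top",[[440.4,202.6],[465.5,201.5],[467,244.8],[442.4,245.4]],23)
print(c[:,:2],c.mean(0)); d=(c[0]+c[1]-c[2]-c[3]); print(np.degrees(np.arctan2(d[1],d[0])),np.linalg.norm(d)/2)
def cr(x,y): return [180+x/4.875,165+y*90/290]
c=onplane("top",[cr(80,72),cr(172,51),cr(278,237),cr(188,262)],60)
print(c[:,:2],c.mean(0)); d=(c[0]+c[1]-c[2]-c[3]); print(np.degrees(np.arctan2(d[1],d[0])),np.linalg.norm(d)/2)
# side view: strips top ends, check
def cs(x,y): return [205+x*110/390,250+(y-290)*85/290]
print(onplane("side",[cs(99,335),cs(48,388),cs(325,420),cs(297,478)],60)[:,:2])
# yaw of tool x axis now
M=R.from_quat(read_state()['ee_rot']).as_matrix(); print(M)
```

```text
[[ 538.1 -205.9]
 [ 539.5 -263.8]
 [ 441.7 -263. ]
 [ 441.7 -206.8]] [ 490.2 -234.9   23. ]
0.01256962502985049 97.08610706122472
[[578.6 327.2]
 [591.7 287.9]
 [469.2 243.2]
 [453.9 281.6]] [523.3 285.   60. ]
20.04650398571529 131.56810242738126
[[586.8 290.9]
 [576.  328.6]
 [466.7 246.3]
 [450.9 277.7]]
[[ 0.9 -0.4 -0. ]
 [-0.4 -0.9 -0. ]
 [ 0.   0.  -1. ]]
```

```bash
cat >> h.py <<'E'
def go(x,y,z,yaw):
    """print increment in tool axes to reach TCP (mm) with tool x at yaw deg (mod 180 nearest)"""
    s=read_state(); M=R.from_quat(s['ee_rot']).as_matrix()
    d=M.T@(np.array([x,y,z])-s['position'])
    cur=np.degrees(np.arctan2(M[1,0],M[0,0])); t=-((yaw-cur+90)%180-90)
    print("t",round(s['clock'],2),"pos",s['position'].round(1),"yaw",round(cur,2),"tilt",M[2].round(4),"w",round(s['gripper_width'],1),"F",s['contact_force'].round(1),"q",s['joints'].round(2))
    print("INC m",(d/1000).round(4),"turn",round(t,2))
E
python3 -c "
from h import *
go(519.5,4.5,100,19.1)"
```

```text
t 0.1 pos [259.6 568.  247.3] yaw -24.58 tilt [ 1.e-04  2.e-03 -1.e+00] w 85.7 F [-0.6 -0.1 -0.2] q [ 1.4   0.39  0.01 -0.   -1.19 -0.26]
INC m [0.4706 0.4041 0.1482] turn -43.68
```

>>> {"api": "jog_arm", "payload": {
  "increments": [
    [0.047,0.04,0.0,-4.4],
    [0.094,0.081,0.0,-8.7],
    [0.141,0.121,0.0,-13],
    [0.188,0.162,0.0,-17.5],
    [0.235,0.202,0.02,-22],
    [0.282,0.242,0.05,-26],
    [0.33,0.283,0.08,-30.5],
    [0.376,0.323,0.11,-35],
    [0.424,0.364,0.13,-39.5],
    [0.4706,0.4041,0.148,-43.7]
  ],
  "hand": 1
}}

```text
clock: 1.35
position: [509.2, 25.6, 107.0]
ee_rot: [0.986, 0.168, -0.001, 0.001]
contact_force: [0.9, 1.2, -0.8]
gripper_width: 85.6
```

```bash
python3 -c "
from h import *
go(519.5,4.5,23,19.1)"
```

```text
t 1.35 pos [509.2  25.6 107. ] yaw 19.29 tilt [-0.0019  0.0015 -1.    ] w 85.6 F [ 0.9  1.2 -0.8] q [ 0.37  0.35 -0.46  0.   -0.77  1.54]
INC m [0.0029 0.0232 0.084 ] turn 0.19
```

>>> {"api": "jog_arm", "payload": {
  "increments": [
    [0.003,0.023,0.01,0.2],
    [0.003,0.023,0.025,0.2],
    [0.003,0.023,0.04,0.2],
    [0.003,0.023,0.04,0.2],
    [0.003,0.023,0.04,0.2]
  ]
}}

```text
clock: 1.98
position: [519.7, 5.7, 67.4]
ee_rot: [0.986, 0.167, -0.0, 0.001]
contact_force: [-0.1, 0.6, 0.2]
gripper_width: 85.2
```

```bash
python3 -c "
from h import *
go(519.5,4.5,23,19.1)
a=get_image('side');b=get_image('top')
a=cv2.resize(a[130:280,290:450],(640,600),interpolation=cv2.INTER_CUBIC)
cv2.imwrite('pics/a1.png',a[:,:,::-1])"
```

```text
t 1.98 pos [519.7   5.7  67.4] yaw 19.2 tilt [-0.0013  0.0017 -1.    ] w 85.2 F [-0.1  0.6  0.2] q [ 0.32  0.42 -0.47  0.   -0.68  1.58]
INC m [-0.0006  0.001   0.0444] turn 0.1
```

View pics/a1.png

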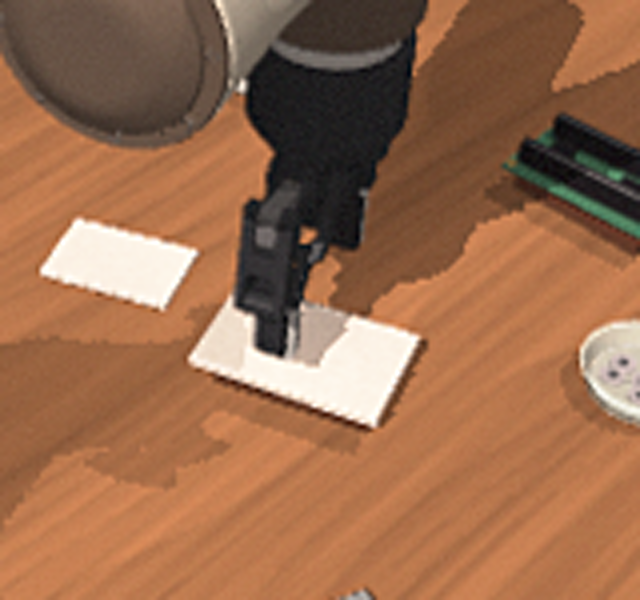

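```bash
python3 -c "
from h import *
for z in (67,60,55,50,45,40): print(z,proj('side',[504.2,50,z]).round(1), proj('side',[506.3,44,z]).round(1))"
```

```text
67 [[358.  216.6]] [[359.2 214.6]]
60 [[357.8 219.2]] [[359.  217.2]]
55 [[357.6 221. ]] [[358.9 219. ]]
50 [[357.5 222.8]] [[358.7 220.7]]
45 [[357.4 224.5]] [[358.6 222.5]]
40 [[357.2 226.3]] [[358.4 224.3]]
```

>>> {"api": "jog_arm", "payload": {
  "increments": [
    [-0.0006,0.001,0.01,0.1],
    [-0.0006,0.001,0.02,0.1],
    [-0.0006,0.001,0.03,0.1],
    [-0.0006,0.001,0.04,0.1],
    [-0.0006,0.001,0.047,0.1],
    [-0.0006,0.001,0.049,0.1],
    [-0.0006,0.001,0.049,0.1]
  ]
}}

```text
clock: 2.95
position: [519.8, 4.4, 18.7]
ee_rot: [0.986, 0.166, -0.0, 0.001]
contact_force: [0.0, -0.6, 0.8]
gripper_width: 85.3
```

```bash
python3 -c "
from h import *
go(519.5,4.5,18,19.1)
a=get_image('side')
a=cv2.resize(a[130:280,290:450],(640,600),interpolation=cv2.INTER_CUBIC)
cv2.imwrite('pics/a2.png',a[:,:,::-1])"
```

```text
t 2.95 pos [519.8   4.4  18.7] yaw 19.07 tilt [-4.0e-04  1.7e-03 -1.0e+00] w 85.3 F [ 0.  -0.6  0.8] q [ 0.32  0.5  -0.51  0.   -0.56  1.58]
INC m [-0.0003 -0.0002  0.0007] turn -0.03
```

View pics/a2.png

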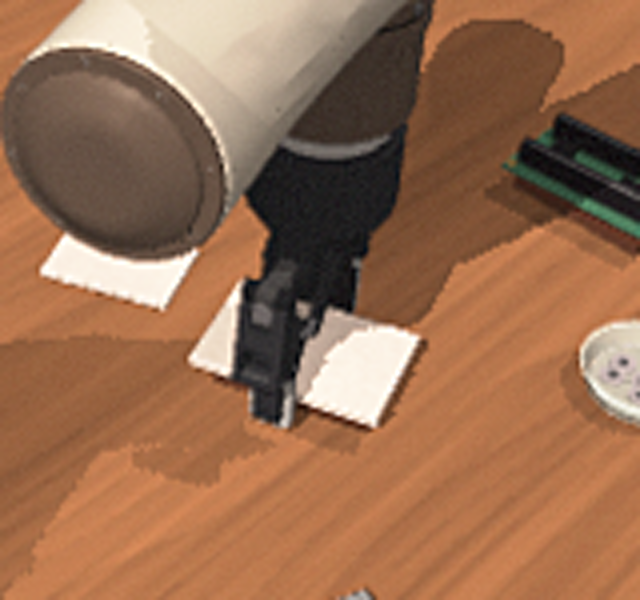

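The jaws straddle the sheet and the near fingertip, at about (358,236), is clear of it and outside its edge. I'll close now.

>>> {"api": "jog_arm", "payload": {
  "increments": [
    [0,0,0,0],
    [0,0,0,0],
    [0,0,0,0],
    [0,0,0,0],
    [0,0,0,0]
  ],
  "hand": -1
}}

```text
clock: 3.62
position: [520.4, 4.5, 19.8]
ee_rot: [0.986, 0.166, 0.001, 0.001]
contact_force: [-0.7, 0.1, 5.7]
gripper_width: 66.1
```

>>> {"api": "jog_arm", "payload": {
  "increments": [
    [0,0,0,0],
    [0,0,-0.004,0],
    [0,0,-0.01,0],
    [0,0,-0.02,0],
    [0,0,-0.03,0],
    [0,0,-0.03,0]
  ],
  "hand": -1
}}

```text
clock: 4.38
position: [521.1, 4.8, 51.0]
ee_rot: [0.986, 0.166, 0.002, 0.001]
contact_force: [0.2, 0.5, -0.5]
gripper_width: 66.2
```

```bash
python3 -c "
from h import *
go(519.5,4.5,140,19.1)
a=get_image('side')
a=cv2.resize(a[130:280,290:450],(640,600),interpolation=cv2.INTER_CUBIC)
cv2.imwrite('pics/a3.png',a[:,:,::-1])"
```

```text
t 4.38 pos [521.1   4.8  51. ] yaw 19.1 tilt [ 0.004   0.0021 -1.    ] w 66.2 F [ 0.2  0.5 -0.5] q [ 0.32  0.45 -0.49  0.   -0.63  1.58]
INC m [-0.0012 -0.0001 -0.089 ] turn 0.0
```

View pics/a3.png

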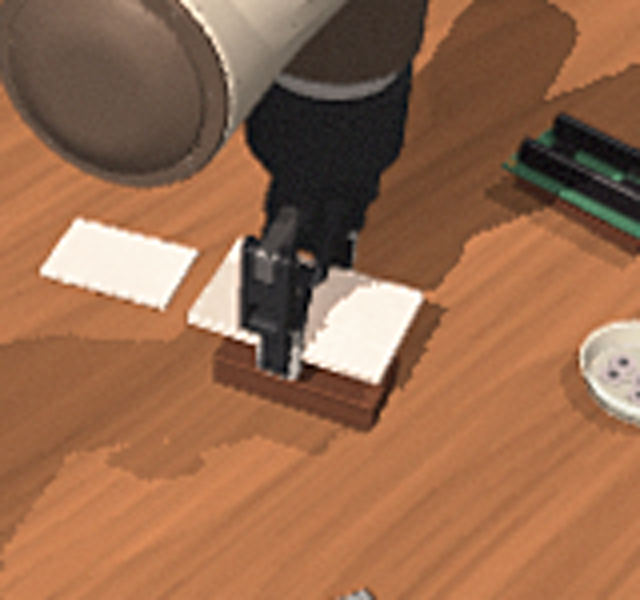

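The sheet is held level and off its block. Next I'll raise it and take it above the carrier.

```bash
python3 -c "
from h import *
go(524,285,110,20.05)"
```

```text
t 4.42 pos [520.6   4.6  50.4] yaw 19.09 tilt [ 0.0028  0.0019 -1.    ] w 66.6 F [ 0.3 -0.1 -0.5] q [ 0.32  0.45 -0.49  0.   -0.63  1.58]
INC m [ 0.095  -0.2637 -0.0598] turn -0.96
```

>>> {"api": "jog_arm", "payload": {
  "increments": [
    [0.002,-0.005,-0.02,0],
    [0.009,-0.025,-0.04,0],
    [0.02,-0.055,-0.06,-0.2],
    [0.034,-0.095,-0.06,-0.4],
    [0.05,-0.138,-0.06,-0.6],
    [0.065,-0.18,-0.06,-0.8],
    [0.078,-0.216,-0.06,-1],
    [0.087,-0.242,-0.06,-1],
    [0.093,-0.257,-0.06,-1],
    [0.095,-0.264,-0.06,-1]
  ]
}}

```text
clock: 5.68
position: [523.8, 285.5, 109.8]
ee_rot: [0.985, 0.174, 0.001, 0.001]
contact_force: [0.3, -0.2, -1.6]
gripper_width: 66.2
```

```bash
python3 -c "
from h import *
go(524,285,80,20.05)"
```

```text
t 5.67 pos [523.8 285.5 109.8] yaw 20.09 tilt [ 0.002   0.0022 -1.    ] w 66.2 F [ 0.3 -0.2 -1.6] q [ 0.77  0.47 -0.24  0.   -0.86  1.15]
INC m [-0.      0.0005  0.0299] turn 0.04
```

>>> {"api": "jog_arm", "payload": {
  "increments": [
    [0,0,0.01,0],
    [0,0,0.02,0],
    [0,0,0.028,0],
    [0,0,0.03,0]
  ]
}}

```text
clock: 6.18
position: [523.5, 284.6, 78.8]
ee_rot: [0.985, 0.174, 0.0, 0.001]
contact_force: [-0.4, 0.5, -0.5]
gripper_width: 66.2
```

```bash
python3 -c "
from h import *
go(524,285,44,20.05)
T=get_image('top');S=get_image('side')
np.savez('pics/p4.npz',T=T,S=S)
cv2.imwrite('pics/a4.png',np.hstack([cv2.resize(S[190:340,195:345],(400,400)),cv2.resize(T[150:270,160:280],(400,400))])[:,:,::-1])"
```

```text
t 6.17 pos [523.5 284.6  78.8] yaw 20.05 tilt [ 2.0e-04  2.9e-03 -1.0e+00] w 66.2 F [-0.4  0.5 -0.5] q [ 0.77  0.5  -0.27  0.   -0.79  1.15]
INC m [ 0.0006 -0.0003  0.0348] turn -0.0
```

View pics/a4.png

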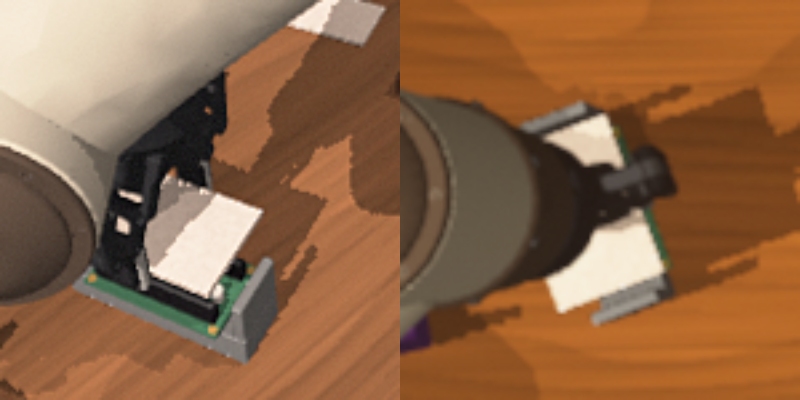

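```bash
python3 -c "
from h import *
c=onplane('top',[[221.8,183.6],[239.5,231.6],[206.5,243.6]],85)
print(c.round(1),(c[0]+c[2])/2,np.linalg.norm(c[0]-c[1]),np.linalg.norm(c[1]-c[2]))
d=c[0]-c[1];print(np.degrees(np.arctan2(d[1],d[0])))
c=onplane('side',[[195+214*.375,190+297*.375],[195+264*.375,190+209*.375]],79)
print(c)
"
```

```text
[[583.  268.2  85. ]
 [484.3 233.1  85. ]
 [461.5 299.5  85. ]] [522.24732168 283.85835697  85.        ] 104.75051672912022 70.16100409851708
19.59033481274932
[[460.74538694 295.80656424  79.        ]
 [489.11874491 230.92757945  79.        ]]
```

The top view puts the held sheet's centre at about (522,284), yaw 20°, against a carrier at (523,285). I'll lower it from here.

>>> {"api": "jog_arm", "payload": {
  "increments": [
    [0.001,0,0.008,0],
    [0.001,0,0.016,0],
    [0.001,0,0.023,0],
    [0.001,0,0.028,0],
    [0.001,0,0.031,0],
    [0.001,0,0.032,0],
    [0.001,0,0.032,0]
  ]
}}

```text
clock: 7.15
position: [524.9, 285.5, 47.6]
ee_rot: [0.985, 0.174, 0.001, 0.001]
contact_force: [0.5, 0.2, -0.9]
gripper_width: 66.5
```

>>> {"api": "jog_arm", "payload": {
  "increments": [
    [0,0,0.001,0],
    [0,0,0.002,0],
    [0,0,0.003,0],
    [0,0,0.003,0]
  ]
}}

```text
clock: 7.65
position: [524.9, 285.4, 44.5]
ee_rot: [0.985, 0.174, 0.001, 0.001]
contact_force: [0.2, 0.1, -0.5]
gripper_width: 66.0
```

>>> {"api": "jog_arm", "payload": {
  "increments": [
    [0,0,0.0005,0],
    [0,0,0.001,0],
    [0,0,0.001,0]
  ]
}}

```text
clock: 8.02
position: [524.9, 285.4, 43.5]
ee_rot: [0.985, 0.174, 0.001, 0.001]
contact_force: [-0.7, 0.4, -0.6]
gripper_width: 66.0
```

>>> {"api": "jog_arm", "payload": {
  "increments": [
    [0,0,0.0005,0],
    [0,0,0.001,0],
    [0,0,0.001,0]
  ]
}}

```text
clock: 8.4
position: [524.9, 285.4, 42.8]
ee_rot: [0.985, 0.174, 0.001, 0.001]
contact_force: [-0.9, 0.4, 3.0]
gripper_width: 66.6
```

Contact force is 3 N, so I'll release the sheet.

>>> {"api": "jog_arm", "payload": {
  "increments": [
    [0,0,0,0],
    [0,0,0,0],
    [0,0,0,0],
    [0,0,0,0],
    [0,0,0,0],
    [0,0,0,0]
  ],
  "hand": 1
}}

```text
clock: 9.15
position: [524.9, 285.4, 42.8]
ee_rot: [0.985, 0.174, 0.001, 0.001]
contact_force: [-0.4, -0.1, 0.0]
gripper_width: 85.2
```

>>> {"api": "jog_arm", "payload": {
  "increments": [
    [0,0,-0.01,0],
    [0,0,-0.025,0],
    [0,0,-0.05,0],
    [0,0,-0.08,0],
    [0,0,-0.1,0],
    [0,0,-0.1,0]
  ]
}}

```text
clock: 9.9
position: [525.7, 286.5, 145.8]
ee_rot: [0.985, 0.174, 0.004, -0.0]
contact_force: [0.1, -0.5, 0.2]
gripper_width: 85.1
```

```bash
python3 -c "
from h import *
go(490.5,-234,140,0.3)"
```

```text
t 9.9 pos [525.7 286.5 145.8] yaw 20.1 tilt [ 7.1e-03  4.0e-04 -1.0e+00] w 85.1 F [ 0.1 -0.5  0.2] q [ 0.77  0.43 -0.2   0.   -0.93  1.15]
INC m [-0.2119  0.4767  0.0045] turn 19.8
```

>>> {"api": "jog_arm", "payload": {
  "increments": [
    [-0.021,0.048,0,2],
    [-0.042,0.095,0,4],
    [-0.064,0.143,0,6],
    [-0.085,0.19,0,8],
    [-0.106,0.238,0,10],
    [-0.127,0.286,0,12],
    [-0.148,0.334,0,14],
    [-0.17,0.38,0,16],
    [-0.19,0.43,0.002,18],
    [-0.212,0.4767,0.0045,19.8]
  ],
  "hand": 0.3
}}

```text
clock: 11.15
position: [489.8, -235.6, 139.4]
ee_rot: [1.0, 0.002, 0.003, -0.001]
contact_force: [0.3, 0.5, 0.6]
gripper_width: 55.8
```

```bash
python3 -c "
from h import *
go(490.5,-234,80,0.3)
T=get_image('top');S=get_image('side')
h=cv2.cvtColor(T,cv2.COLOR_RGB2HSV);m=(h[...,1]<70)&(h[...,2]>160)&win(T,190,170,255,255)
print(rect('top',m,49))
h=cv2.cvtColor(S,cv2.COLOR_RGB2HSV);m=(h[...,1]<70)&(h[...,2]>160)&win(S,205,240,315,335)
print(rect('side',m,49))
cv2.imwrite('pics/a5.png',np.hstack([cv2.resize(S[220:340,195:315],(400,400)),cv2.resize(T[150:270,160:280],(400,400))])[:,:,::-1])
cv2.imwrite('pics/a5b.png',cv2.resize(S[110:210,380:500],(720,600))[:,:,::-1])"
```

```text
t 11.15 pos [ 489.8 -235.6  139.4] yaw 0.23 tilt [ 0.0062 -0.0023 -1.    ] w 55.8 F [0.3 0.5 0.6] q [-0.15  0.35 -0.34 -0.   -0.87  1.73]
INC m [ 0.0003 -0.0015  0.0594] turn -0.07
(array([524.1, 284.2]), (105.0, 67.3), 19.94, array([523.9, 284. ], dtype=float32), np.int32(1554))
(array([523.8, 286.8]), (105.2, 71.2), 19.93, array([521.9, 287.6], dtype=float32), np.int32(2069))
```

View pics/a5.png

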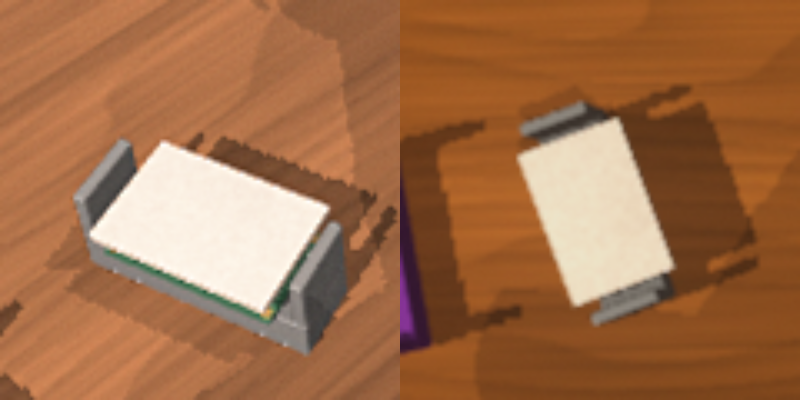

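View pics/a5b.png

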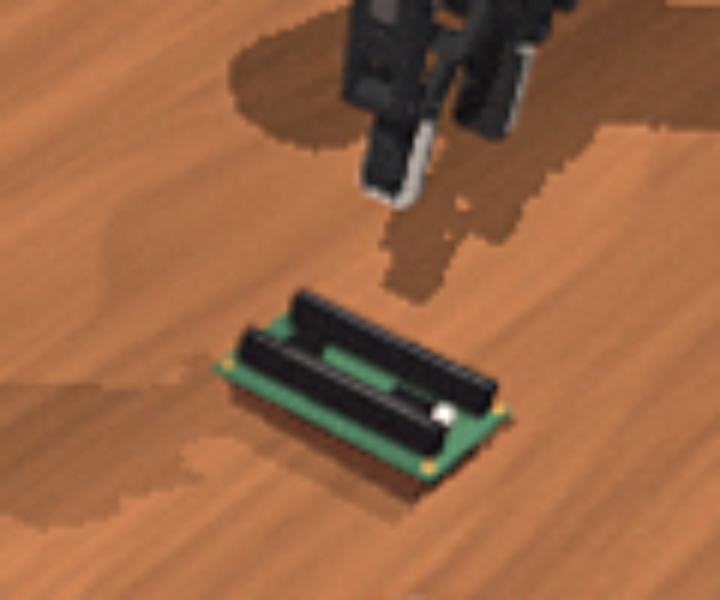

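```bash
python3 -c "
from h import *
c=onplane('top',[[425+(550-390)/6.5,180+160/3.625],[425+265/6.5,180+160/3.625]],37);print(c, c[:,1].mean()+4)
def cs(x,y): return [380+x/6,110+y/6]
print('near strip top outer', onplane('side',[cs(240,335),cs(436,432)],37))
print('far strip top', onplane('side',[cs(298,291),cs(497,385)],37))
print('corners', onplane('side',[cs(213,369),cs(430,478),cs(512,412)],23))
a=np.array([cs(385,203)]);
for z in (150,140,135,130,125): print(z,proj('side',[489.8,-235.6+28+6,z]),a)
"
```

```text
[[ 489.24386353 -219.76213387   37.        ]
 [ 488.46219519 -256.19893401   37.        ]] -233.9805339367644
near strip top outer [[ 535.03762007 -209.35296142   37.        ]
 [ 446.95136465 -210.92077812   37.        ]]
far strip top [[ 535.73631588 -250.47361456   37.        ]
 [ 445.93115862 -252.53496911   37.        ]]
corners [[ 538.83802971 -200.07118774   23.        ]
 [ 440.82396442 -202.35576803   23.        ]
 [ 439.96590787 -259.60065994   23.        ]]
150 [[443.88311716 133.71026635]] [[444.16666667 143.83333333]]
140 [[442.96526199 137.71066568]] [[444.16666667 143.83333333]]
135 [[442.51167818 139.68757497]] [[444.16666667 143.83333333]]
130 [[442.06160178 141.64919745]] [[444.16666667 143.83333333]]
125 [[441.61499227 143.59570978]] [[444.16666667 143.83333333]]
```

The sheet is flat and let go at (524,285), yaw 19.9°. Next I'll lower onto the upper board with the jaws at about 56 mm.

```bash
python3 -c "
from h import *
go(490.5,-232.7,48,0.8)"
```

```text
t 11.25 pos [ 489.  -237.6  138.7] yaw -0.07 tilt [ 0.0048 -0.0022 -1.    ] w 55.6 F [-0.1  0.9 -0.3] q [-0.16  0.35 -0.34 -0.   -0.87  1.73]
INC m [ 0.0011 -0.0047  0.0907] turn -0.87
```

>>> {"api": "jog_arm", "payload": {
  "increments": [
    [0.001,-0.0047,0.02,-0.9],
    [0.001,-0.0047,0.04,-0.9],
    [0.001,-0.0047,0.06,-0.9],
    [0.001,-0.0047,0.075,-0.9],
    [0.001,-0.0047,0.085,-0.9],
    [0.001,-0.0047,0.089,-0.9],
    [0.001,-0.0047,0.09,-0.9]
  ]
}}

```text
clock: 12.12
position: [490.6, -232.7, 48.9]
ee_rot: [1.0, 0.007, 0.003, -0.001]
contact_force: [0.6, 0.8, 0.4]
gripper_width: 55.6
```

```bash
python3 -c "
from h import *
go(490.5,-232.7,38,0.8)
S=get_image('side')
cv2.imwrite('pics/a6.png',cv2.resize(S[120:200,400:496],(720,600),interpolation=cv2.INTER_CUBIC)[:,:,::-1])"
```

```text
t 12.12 pos [ 490.6 -232.7   48.9] yaw 0.84 tilt [ 0.0052 -0.002  -1.    ] w 55.6 F [0.6 0.8 0.4] q [-0.15  0.48 -0.43 -0.   -0.66  1.73]
INC m [-0.0002 -0.      0.0109] turn 0.04
```

View pics/a6.png

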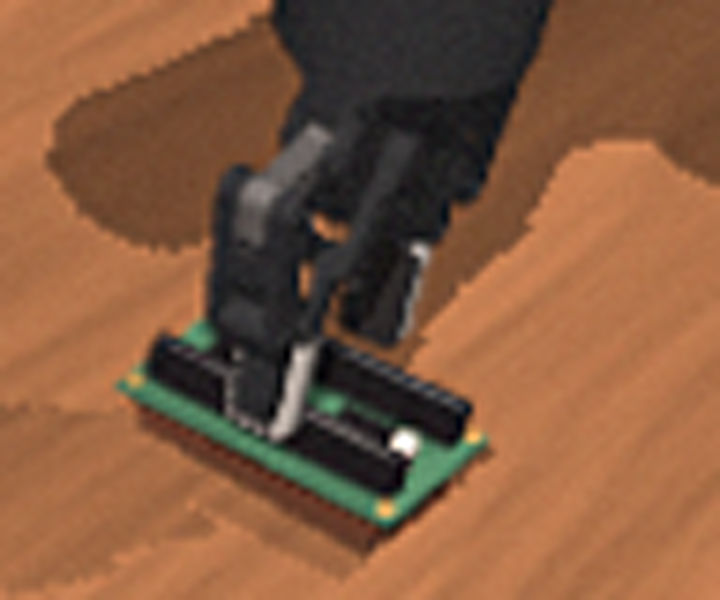

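The near finger stands outside the near strip and the far finger beyond the far one. I'll probe downward gently.

>>> {"api": "jog_arm", "payload": {
  "increments": [
    [0,0,0.002,0],
    [0,0,0.004,0],
    [0,0,0.006,0],
    [0,0,0.007,0],
    [0,0,0.007,0]
  ]
}}

```text
clock: 12.8
position: [490.7, -232.7, 41.9]
ee_rot: [1.0, 0.007, 0.003, -0.001]
contact_force: [0.4, -0.6, 0.9]
gripper_width: 55.3
```

>>> {"api": "jog_arm", "payload": {
  "increments": [
    [0,0,0.0007,0],
    [0,0,0.0015,0],
    [0,0,0.0015,0]
  ]
}}

```text
clock: 13.18
position: [490.6, -232.8, 40.3]
ee_rot: [1.0, 0.007, 0.003, -0.001]
contact_force: [0.0, -0.2, 0.1]
gripper_width: 55.2
```

>>> {"api": "jog_arm", "payload": {
  "increments": [
    [0,0,0.0007,0],
    [0,0,0.0015,0],
    [0,0,0.0015,0]
  ]
}}

```text
clock: 13.55
position: [490.6, -232.7, 38.7]
ee_rot: [1.0, 0.007, 0.002, -0.001]
contact_force: [0.6, 0.7, 0.6]
gripper_width: 55.5
```

```bash
python3 -c "
from h import *
go(490.5,-232.7,38,0.8)
S=get_image('side')
cv2.imwrite('pics/a7.png',cv2.resize(S[120:200,400:496],(720,600),interpolation=cv2.INTER_CUBIC)[:,:,::-1])"
```

```text
t 13.55 pos [ 490.6 -232.7   38.7] yaw 0.84 tilt [ 0.0049 -0.0021 -1.    ] w 55.5 F [0.6 0.7 0.6] q [-0.15  0.49 -0.44 -0.   -0.63  1.74]
INC m [-0.0001 -0.      0.0007] turn 0.04
```

View pics/a7.png

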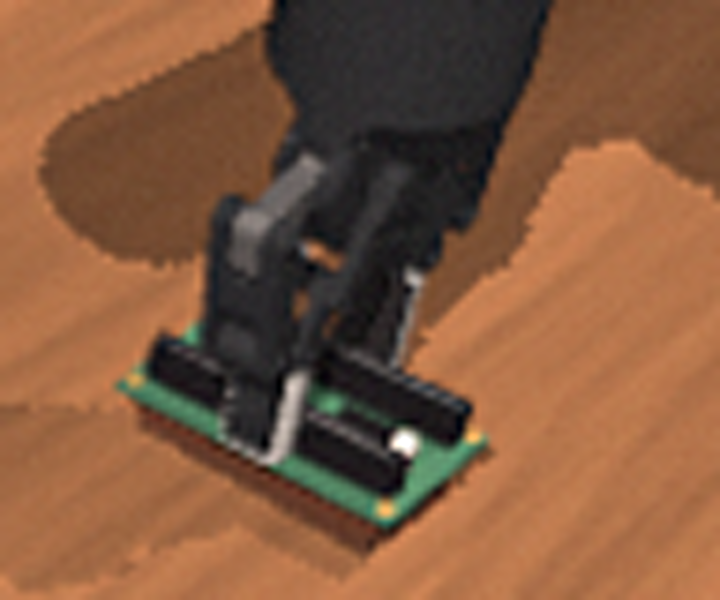

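```bash
python3 -c "
from h import *
for z in (30,27,24,21): print(z,proj('side',[[479.6,-232.7+28,z],[501.6,-232.7+28,z],[501.6,-232.7+38,z]]).round(1).tolist())
print([[400+x/7.5,120+y/7.5] for x,y in ((275,465),(222,440))])"
```

```text
30 [[438.2, 179.3], [430.2, 175.1], [427.8, 177.0]]
27 [[438.0, 180.3], [430.0, 176.1], [427.5, 178.0]]
24 [[437.8, 181.3], [429.8, 177.1], [427.3, 179.0]]
21 [[437.5, 182.3], [429.6, 178.1], [427.1, 180.0]]
[[436.6666666666667, 182.0], [429.6, 178.66666666666666]]
```

>>> {"api": "jog_arm", "payload": {
  "increments": [
    [0,0,-0.003,0],
    [0,0,-0.003,0],
    [0,0,-0.003,0]
  ],
  "hand": 0.17
}}

```text
clock: 13.98
position: [490.6, -232.7, 41.9]
ee_rot: [1.0, 0.007, 0.003, -0.001]
contact_force: [-1.1, 0.1, 0.3]
gripper_width: 50.1
```

>>> {"api": "jog_arm", "payload": {
  "increments": [
    [0,0,0.001,0],
    [0,0,0.002,0],
    [0,0,0.002,0]
  ]
}}

```text
clock: 14.35
position: [490.5, -232.7, 39.7]
ee_rot: [1.0, 0.007, 0.002, -0.001]
contact_force: [-0.3, 0.4, 0.3]
gripper_width: 49.6
```

>>> {"api": "jog_arm", "payload": {
  "increments": [
    [0,0,0.0005,0],
    [0,0,0.001,0],
    [0,0,0.001,0]
  ]
}}

```text
clock: 14.72
position: [490.5, -232.7, 38.7]
ee_rot: [1.0, 0.007, 0.002, -0.001]
contact_force: [0.2, -0.4, -0.1]
gripper_width: 50.0
```

>>> {"api": "jog_arm", "payload": {
  "increments": [
    [0,0,0.0005,0],
    [0,0,0.001,0],
    [0,0,0.001,0]
  ]
}}

```text
clock: 15.1
position: [490.5, -232.7, 37.6]
ee_rot: [1.0, 0.007, 0.002, -0.001]
contact_force: [0.0, 0.4, 0.5]
gripper_width: 50.3
```

>>> {"api": "jog_arm", "payload": {
  "increments": [
    [0,0,0.0005,0],
    [0,0,0.001,0],
    [0,0,0.001,0]
  ]
}}

```text
clock: 15.48
position: [490.5, -232.8, 37.1]
ee_rot: [1.0, 0.007, 0.002, -0.001]
contact_force: [-1.1, 1.6, 5.1]
gripper_width: 50.1
```

Contact with the board at TCP z of about 37.3. I'll rise 2 mm and close.

>>> {"api": "jog_arm", "payload": {
  "increments": [
    [0,0,-0.002,0],
    [0,0,-0.002,0],
    [0,0,-0.002,0]
  ]
}}

```text
clock: 15.85
position: [490.5, -232.7, 38.9]
ee_rot: [1.0, 0.007, 0.002, -0.001]
contact_force: [-1.0, -0.1, 0.0]
gripper_width: 50.1
```

>>> {"api": "jog_arm", "payload": {
  "increments": [
    [0,0,0,0],
    [0,0,0,0],
    [0,0,0,0],
    [0,0,0,0]
  ],
  "hand": -1
}}

```text
clock: 16.35
position: [490.7, -232.8, 39.2]
ee_rot: [1.0, 0.007, 0.003, -0.001]
contact_force: [-0.9, 0.4, 4.6]
gripper_width: 42.4
```

>>> {"api": "jog_arm", "payload": {
  "increments": [
    [0,0,0,0],
    [0,0,-0.004,0],
    [0,0,-0.01,0],
    [0,0,-0.02,0],
    [0,0,-0.03,0],
    [0,0,-0.03,0]
  ]
}}

```text
clock: 17.1
position: [491.3, -233.0, 70.4]
ee_rot: [1.0, 0.007, 0.004, -0.001]
contact_force: [0.7, -0.4, -1.1]
gripper_width: 42.7
```

```bash
python3 -c "
from h import *
go(524,285,130,20.05)
S=get_image('side')
cv2.imwrite('pics/a8.png',cv2.resize(S[110:200,390:498],(720,600),interpolation=cv2.INTER_CUBIC)[:,:,::-1])"
```

```text
t 17.1 pos [ 491.3 -233.    70.4] yaw 0.86 tilt [ 0.0079 -0.0013 -1.    ] w 42.7 F [ 0.7 -0.4 -1.1] q [-0.15  0.44 -0.41 -0.   -0.7   1.73]
INC m [ 0.0409 -0.5175 -0.0586] turn -19.19
```

View pics/a8.png

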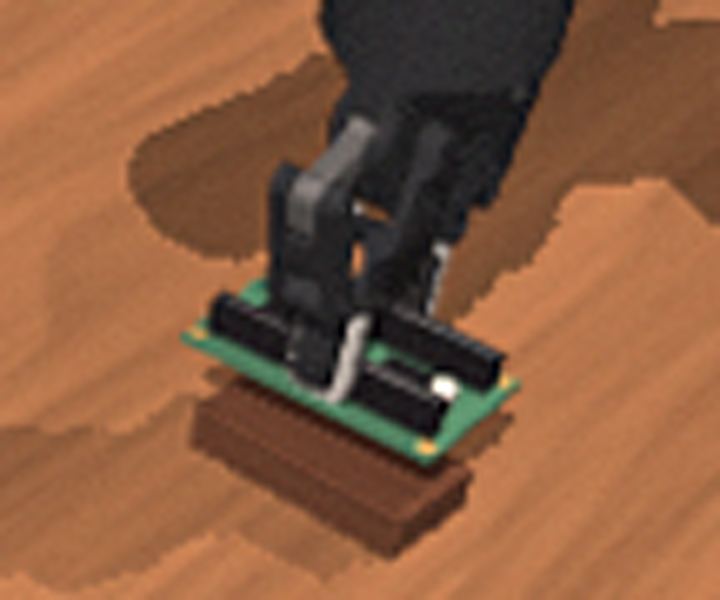

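The board is held level with its strips up, so I'll carry it over.

>>> {"api": "jog_arm", "payload": {
  "increments": [
    [0,-0.003,-0.015,0],
    [0.001,-0.013,-0.035,-0.5],
    [0.0025,-0.031,-0.055,-1.2],
    [0.0045,-0.057,-0.06,-2.1],
    [0.007,-0.09,-0.06,-3.3],
    [0.01,-0.128,-0.06,-4.7],
    [0.0132,-0.168,-0.06,-6.2],
    [0.0164,-0.208,-0.06,-7.7],
    [0.0196,-0.248,-0.06,-9.2],
    [0.0228,-0.288,-0.06,-10.7]
  ]
}}

```text
clock: 18.4
position: [509.0, 56.8, 131.3]
ee_rot: [0.995, 0.101, 0.004, -0.001]
contact_force: [0.3, -0.1, -1.3]
gripper_width: 42.5
```

```bash
python3 -c "
from h import *
go(524,285,130,20.05)"
```

```text
t 18.4 pos [509.   56.8 131.3] yaw 11.62 tilt [ 7.6e-03 -5.0e-04 -1.0e+00] w 42.5 F [ 0.3 -0.1 -1.3] q [ 0.43  0.31 -0.43  0.   -0.82  1.34]
INC m [ 0.0607 -0.2205  0.0019] turn -8.43
```

>>> {"api": "jog_arm", "payload": {
  "increments": [
    [0.01,-0.037,0,-1.5],
    [0.02,-0.073,0,-2.9],
    [0.029,-0.107,0,-4.2],
    [0.038,-0.138,0,-5.4],
    [0.046,-0.165,0,-6.5],
    [0.052,-0.188,0.001,-7.3],
    [0.057,-0.205,0.002,-8],
    [0.06,-0.216,0.002,-8.3],
    [0.0607,-0.2205,0.002,-8.4],
    [0.0607,-0.2205,0.002,-8.4]
  ]
}}

```text
clock: 19.65
position: [524.0, 284.8, 129.8]
ee_rot: [0.985, 0.174, 0.004, -0.0]
contact_force: [-0.4, -0.3, -1.3]
gripper_width: 42.7
```

```bash
python3 -c "
from h import *
go(524,285,90,20.05)
T=get_image('top');S=get_image('side')
cv2.imwrite('pics/a9.png',np.hstack([cv2.resize(S[190:340,195:345],(400,400)),cv2.resize(T[150:270,160:280],(400,400))])[:,:,::-1])"
```

```text
t 19.65 pos [524.  284.8 129.8] yaw 20.0 tilt [ 7.2e-03  8.0e-04 -1.0e+00] w 42.7 F [-0.4 -0.3 -1.3] q [ 0.77  0.44 -0.23  0.   -0.9   1.15]
INC m [-0.0002 -0.0002  0.0398] turn -0.05
```

View pics/a9.png

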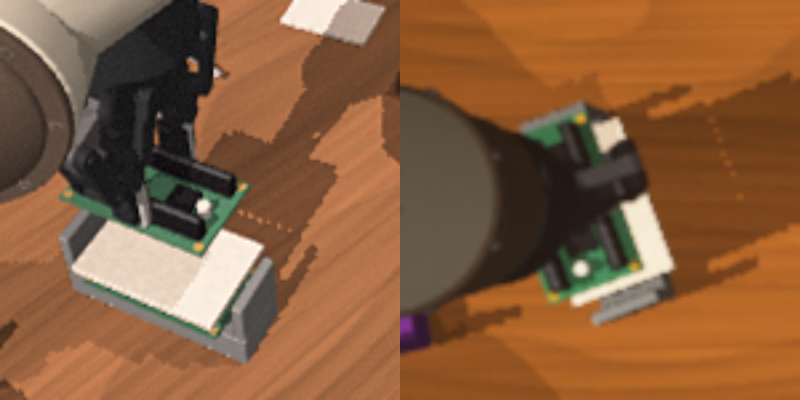

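```bash
python3 -c "
from h import *
c=onplane('top',[[216.1,185.1],[232,230.4],[205.9,240.9]],113.6)
print(c.round(1),(c[0]+c[2])/2,np.linalg.norm(c[0]-c[1]),np.linalg.norm(c[1]-c[2]))
d=c[0]-c[1];print(np.degrees(np.arctan2(d[1],d[0])))
c=onplane('side',[[195+62*.375,190+192*.375],[195+200*.375,190+253*.375],[195+250*.375,190+186*.375]],113.6)
print(c.round(1),(c[0]+c[2])/2)
"
```

```text
[[577.2 272.4 113.6]
 [487.7 242.1 113.6]
 [468.4 292.5 113.6]] [522.77930247 282.48395988 113.6       ] 94.49975089952098 54.01948966018877
18.742205222969467
[[563.3 326.2 113.6]
 [469.1 295.4 113.6]
 [486.3 242.3 113.6]] [524.83789989 284.26542169 113.6       ]
```

Both views put the held board within about 2 mm of the carrier's centre. I'll lower it with a 1° yaw trim.

>>> {"api": "jog_arm", "payload": {
  "increments": [
    [0,-0.001,0.01,-0.5],
    [0,-0.001,0.022,-1],
    [0,-0.001,0.034,-1],
    [0,-0.001,0.044,-1],
    [0,-0.001,0.051,-1],
    [0,-0.001,0.055,-1],
    [0,-0.001,0.057,-1],
    [0,-0.001,0.057,-1]
  ]
}}

```text
clock: 20.75
position: [524.2, 285.5, 73.0]
ee_rot: [0.983, 0.182, 0.004, -0.0]
contact_force: [-0.0, 0.6, -1.6]
gripper_width: 42.3
```

>>> {"api": "jog_arm", "payload": {
  "increments": [
    [0,0,0.001,0],
    [0,0,0.002,0],
    [0,0,0.003,0],
    [0,0,0.003,0]
  ]
}}

```text
clock: 21.25
position: [524.1, 285.5, 70.0]
ee_rot: [0.983, 0.182, 0.004, -0.0]
contact_force: [0.3, 0.2, -0.9]
gripper_width: 42.4
```

>>> {"api": "jog_arm", "payload": {
  "increments": [
    [0,0,0.0005,0],
    [0,0,0.001,0],
    [0,0,0.001,0]
  ]
}}

```text
clock: 21.62
position: [524.1, 285.5, 68.9]
ee_rot: [0.983, 0.182, 0.004, -0.0]
contact_force: [-0.1, 0.4, -1.7]
gripper_width: 42.3
```

>>> {"api": "jog_arm", "payload": {
  "increments": [
    [0,0,0.0005,0],
    [0,0,0.001,0],
    [0,0,0.001,0]
  ]
}}

```text
clock: 22.0
position: [524.2, 285.5, 68.3]
ee_rot: [0.983, 0.182, 0.004, -0.0]
contact_force: [-0.1, -0.3, 1.8]
gripper_width: 42.5
```

>>> {"api": "jog_arm", "payload": {
  "increments": [
    [0,0,0.0005,0],
    [0,0,0.0005,0]
  ]
}}

```text
clock: 22.25
position: [524.2, 285.6, 68.2]
ee_rot: [0.983, 0.182, 0.004, -0.0]
contact_force: [-1.6, -0.5, 4.4]
gripper_width: 42.5
```

>>> {"api": "jog_arm", "payload": {
  "increments": [
    [0,0,0,0],
    [0,0,0,0],
    [0,0,0,0],
    [0,0,0,0],
    [0,0,0,0]
  ],
  "hand": 0.5
}}

```text
clock: 22.88
position: [524.2, 285.5, 68.1]
ee_rot: [0.983, 0.182, 0.004, -0.0]
contact_force: [0.6, -0.5, 0.1]
gripper_width: 64.0
```

>>> {"api": "jog_arm", "payload": {
  "increments": [
    [0,0,-0.006,0],
    [0,0,-0.016,0],
    [0,0,-0.035,0],
    [0,0,-0.06,0],
    [0,0.04,-0.08,0],
    [0,0.09,-0.08,0],
    [0,0.14,-0.08,0],
    [0,0.18,-0.08,0],
    [0,0.2,-0.08,0],
    [0,0.2,-0.08,0]
  ]
}}

```text
clock: 24.12
position: [595.6, 97.8, 148.7]
ee_rot: [0.983, 0.181, 0.004, -0.0]
contact_force: [0.4, 0.1, 0.3]
gripper_width: 63.6
```

```bash
python3 -c "
from h import *
go(524,285,90,20.05)
T=get_image('top');S=get_image('side')
for n,im,w in (('top',T,(190,170,255,255)),('side',S,(205,240,315,335))):
    h=cv2.cvtColor(im,cv2.COLOR_RGB2HSV)
    m=((h[...,0]>45)&(h[...,0]<95)&(h[...,1]>70)&win(im,*w)).astype(np.uint8)
    print(n,'board',rect(n,cv2.morphologyEx(m,cv2.MORPH_CLOSE,np.ones((15,15))),52))
cv2.imwrite('pics/b0.png',np.hstack([cv2.resize(S[220:340,195:315],(400,400)),cv2.resize(T[150:270,160:280],(400,400))])[:,:,::-1])
cv2.imwrite('pics/b1.png',T[:,:,::-1])"
```

```text
t 24.12 pos [595.6  97.8 148.7] yaw 20.88 tilt [ 8.4e-03  8.0e-04 -1.0e+00] w 63.6 F [0.4 0.1 0.3] q [ 0.43  0.43 -0.19  0.   -0.94  1.5 ]
INC m [-0.0007 -0.2004  0.0586] turn 0.83
top board (array([492.7, 268.7]), (48.2, 25.6), -68.52, array([491.5, 267.8], dtype=float32), np.int32(224))
side board (array([518.1, 291.9]), (110.2, 69.3), 21.65, array([512.6, 294.9], dtype=float32), np.int32(1751))
```

View pics/b0.png

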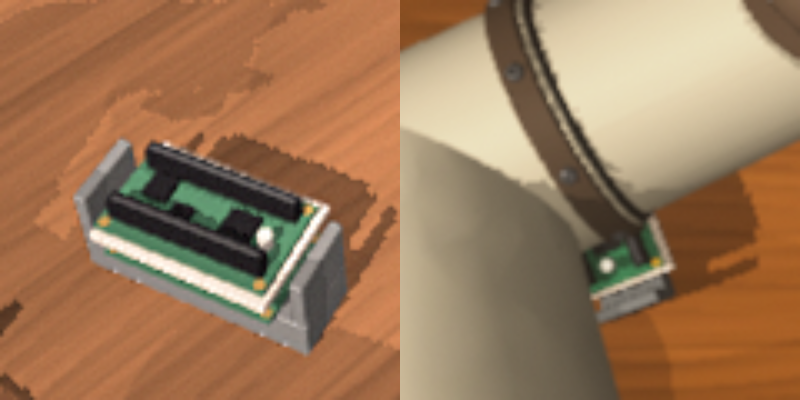

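View pics/b1.png

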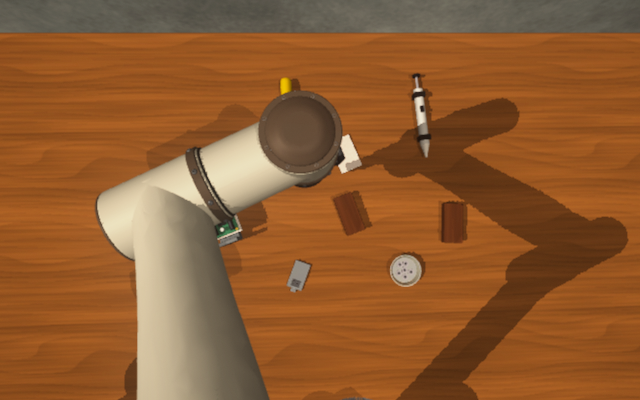

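The side view shows the stack seated, strips up and square. The arm hides it from the top camera, so I'll move aside for a clear check.

>>> {"api": "jog_arm", "payload": {
  "increments": [
    [-0.01,0.03,-0.01,0],
    [-0.03,0.08,-0.01,0],
    [-0.05,0.13,-0.01,0],
    [-0.07,0.18,-0.01,0],
    [-0.09,0.23,-0.01,0],
    [-0.1,0.25,-0.01,0],
    [-0.1,0.25,-0.01,0],
    [-0.1,0.25,-0.01,0]
  ]
}}

```text
clock: 25.22
position: [591.6, -168.6, 158.0]
ee_rot: [0.983, 0.183, 0.004, -0.0]
contact_force: [-0.3, -0.5, -0.2]
gripper_width: 64.2
```

```bash
python3 -c "
from h import *
T=get_image('top');S=get_image('side')
for n,im,w in (('top',T,(190,170,255,255)),('side',S,(205,240,315,335))):
    h=cv2.cvtColor(im,cv2.COLOR_RGB2HSV)
    m=((h[...,0]>45)&(h[...,0]<95)&(h[...,1]>70)&win(im,*w)).astype(np.uint8)
    if n=='top': print(n,'board',rect(n,cv2.morphologyEx(m,cv2.MORPH_CLOSE,np.ones((15,15))),52))
cv2.imwrite('pics/b2.png',np.hstack([cv2.resize(S[220:340,195:315],(400,400)),cv2.resize(T[150:270,160:280],(400,400))])[:,:,::-1])
cv2.imwrite('pics/b3.png',T[:,:,::-1])
def cs(x,y): return [195+x*.3,220+y*.3]
s=read_state(); print(s['clock'],abs(s['joint_vel']).max(),s['contact_force'])"
```

```text
top board (array([525.5, 285.5]), (99.5, 56.8), 20.65, array([525.1, 285.5], dtype=float32), np.int32(1222))
25.325 0.002858033495093686 [ 0.29864029 -0.46592326 -0.18377399]
```

View pics/b2.png

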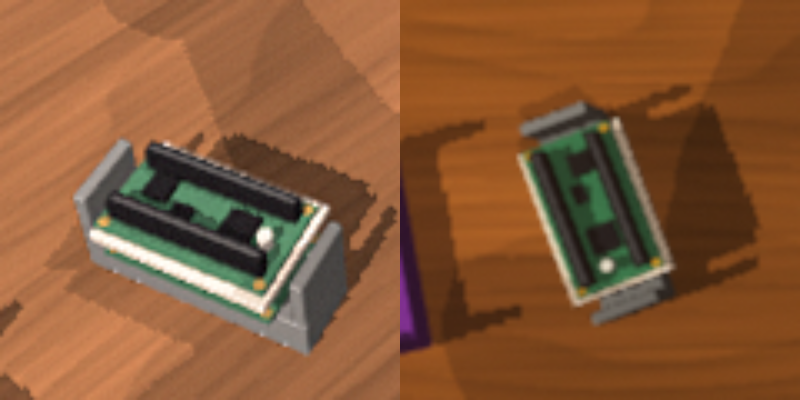

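View pics/b3.png

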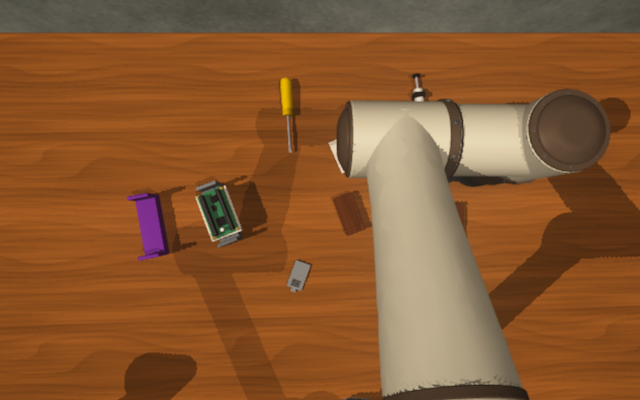

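The upper board sits at about (525.5,285.5), yaw 20.7°, inside the sheet's outline, against a carrier at (523.3,285), yaw 20.0°. The arm is at rest and touching nothing.

```bash
python3 -c "
from bench import *
print(job_done())"
```

```text
the job is handed in; nothing more can be done
None
```

The sheet lies flat on the lower board in the grey carrier, and the second board is stacked on it with its strips up. I handed the job in at about 25 s on the robot's clock; it gave no verdict.

- **Sheet:** It was set down with a touch of about 3 N and released. The top view then put it within about 1 mm of the carrier's centre, turned 0.1° from its long direction.
- **Upper board:** It was set down at about 4 N and released. The last top view put it about 2 mm along and under 1 mm across from centre, turned about 0.6°.
- **Lower board:** It looks unmoved between the uprights in the side view. It is mostly hidden under the stack, so I could not measure it again.
- **Disagreements:** The two cameras differed by up to about 3 mm on some points. The side-view colour measurement of the finished stack merged the two green boards (110 x 69 mm), so I ignored it and relied on the side picture and the top view.
- **Bystanders:** The screwdriver and battery cover look unmoved in the last top view. The arm hid the washer tray and most of the pump there, but both were in place in the top view about a second earlier, after the stack was finished.

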